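# Tighten a clock-movement stand with a ratchet ring wrench

### The job

The clamp bolt on the clock-movement stand is loose. Take the ratchet ring wrench from the bench, fit its ring fully down over the square bolt head and swing it back and forth, letting it ratchet on each return, to turn the bolt clockwise (seen from above) until it comes up against its stop and is drawn firm at about 0.7 N m, never forcing it past 1.2 N m. Then lift the wrench off and lay it flat on the bench beside the stand, leaving the other things where they are and keeping the fingers off the stand and bolt.

Things in the scene. Friction and masses are not known exactly. Their poses are not given: they have to be found in the camera images.
- wrench: Steel ratchet ring wrench, 0.26 kg, lying flat. Origin: on the ring's axis at its underside. Ring 47 mm across, 20 mm high, open right through; the handle runs along the wrench's -x to 150 mm from the axis, from 44 mm on a straight bar 16 mm wide and 16 mm high, undersides level; balance point about 36 mm from the axis. The other long tool, a thinner spanner with an open fork, is not it.
- socket (a joint): Angle (rad, anticlockwise from above) of the insert in the ring: square hole 19.4 mm across flats, bevelled below. At 0 (start) two flats are square to the wrench's x; repeats every 1.571. Turning the wrench clockwise drives it; anticlockwise it slips with under 0.1 N m. 16 teeth: up to 0.39 rad plus 0.2 of play is lost at each reversal before the bolt follows.
- grip (a point): Point in the wrench's handle at half its height, 85 mm from the ring's axis: a good place to hold it.
- stand: Fixed stand with a brass clock movement: base 170 x 230 x 16 mm, origin under its centre, x to the far side; the bolt is on the vertical axis through it. Four 14 mm pillars, 88 mm high, 115 mm from that axis; the nearer two, 62 degrees either side of the stand's -x, limit the handle to 0.95 rad either side of -x (keep to 0.75 for the fingers). Else, bolt apart, nothing on it is higher than 57 mm.
- bolt_foot (a point): On the bolt's axis at the top of its round flange (36 mm across), 60 mm above the bench; the ring's underside rests here when fully seated. Above it a square head 18 mm across flats, 14 mm high, then a 4 mm tapered top narrowing to 12 mm square. The bolt turns but does not rise or sink.
- bolt (a joint): Turn of the bolt (rad), clockwise from above positive; it starts between 0.2 and 1.0 and meets a solid stop at 3.0. At 0 two flats of the head are square to the stand's x axis. It turns under a steady 0.2 N m until the stop.
- strap (a joint): Twist (rad, clockwise positive) of the steel strap that carries the bolt: it gives elastically, 12 N m per rad, so it shows the torque on the bolt: 0.7 N m is 0.058 rad, 1.2 N m is 0.10 rad; returns to 0 when let go. With the give of ratchet and grip, 0.7 N m comes some 0.15 to 0.3 rad of handle swing after the stop is met. Torque about the bolt is the hand's moment plus lever arm times force.
- spanner: Plain open-and-ring spanner 180 mm long, 8 mm thick, loose; not needed. Origin at the middle of its underside.
- screwdriver: Screwdriver 160 mm long, loose; not needed.
- oil_bottle: Oil bottle, 32 mm across, 75 mm high, loose; not needed. Origin under its centre.
- jar: Glass jar, 44 mm across, 45 mm high, loose; not needed. Origin under its centre.
- loupe: Black eyeglass loupe, 34 mm across, 30 mm high, loose; not needed. Origin under its centre.
- block: Wooden block 50 x 35 x 25 mm, loose; not needed. Origin under its centre.
Not all that is in view belongs to the job. What is shaped like the wrench but red is not meant.

How it is judged:
On the way, in this order (a step that is already met when the one before it is completed fails the run):
1. the wrench's ring sits fully down over the bolt head (horizontal distance between wrench and bolt_foot below 0.004 m and z of wrench in the frame of bolt_foot below 0.004 m and angle between wrench's own z axis and vertical below 0.12 rad), for 0.2 s.
2. the bolt is at its stop and drawn firm with the wrench on it (at least 0.36 N m) (value of joint bolt above 2.95 rad and value of joint strap above 0.03 rad and horizontal distance between wrench and bolt_foot below 0.006 m and z of wrench in the frame of bolt_foot below 0.008 m), for 0.1 s.
At the end, for the whole second after the job is handed in: The bolt is at its stop (joint above 2.9 rad); the wrench is off it, lying flat on the bench (underside within 6 mm of the top, tilt under 0.08 rad) beside the stand (ring's axis at least 100 mm from the bolt), released and at rest (value of joint bolt above 2.9 rad and height (world z) of wrench below 0.006 m and angle between wrench's own z axis and vertical below 0.08 rad and linear speed of wrench below 0.02 m/s and horizontal distance between wrench and stand above 0.1 m); the robot touches nothing.
It fails at once if the bolt is forced: strap twisted beyond 0.11 rad (1.3 N m) (value of joint strap above 0.11 rad).
It fails at once if the fingers press on the stand or on the bolt with more than 10 N (contact force between the fingers and stand above 10 N).
It fails at once if a bystander is moved more than 30 mm (distance of any of spanner, screwdriver, oil_bottle, jar, loupe, block from where it was at the start of the episode above 0.03 m).
It also fails if it takes over 72 s, if anything falls off the work surface, if the arm or the gripper's body presses on something with over 40 N, if the wrist force passes 120 N, or if a joint passes its speed limit or range.

### The arm

A 7-joint arm with a two-finger parallel gripper is mounted at the origin on the work surface. World frame = base frame: x ahead of the robot, y to its left, z up, the work surface at z = 0. Lengths are in m, angles in rad, forces in N, time in s.
With the tool pointing down it reaches from about 0.35 to 0.9 m from the base axis. Payload 7.2 kg.
Tool frame: the origin (TCP) lies midway between the tips of the shut fingers; the grasp point (between the pads) lies 19 mm behind it; z points along the fingers, y is the line along which they close (so a half turn about z gives the same grasp; the last joint's range is limited). The gripper opens to 85 mm and grips with 20 to 120 N. Pads are 22 mm wide; open, the fingers measure 114 mm over their backs; the gripper's body (76 mm by 85 mm) begins 54 mm behind the grasp point. The pads swing forward as they close: fully open they stand 13 mm farther back than shut.
Start: joints at [-1.362, 0.411, -0.013, 1.596, 0.006, 1.134, -0.082], TCP at [0.171, 0.601, 0.231] pointing down, gripper open.
Joint ranges: [-2.95, 2.95], [-0.29, 1.99], [-1.47, 1.44], [0.14, 2.54], [-1.03, 4.17], [0.13, 1.85], [-2.86, 2.86]. Speed limits (rad/s): [2.39, 2.39, 3.01, 3.01, 3.14, 3.14, 3.14].

### API

Orientations are given as a unit quaternion [w, x, y, z].
In Python, from station import bot, optics gives the robot as it stands. The module is installed in compiled form; this text tells all that it offers.
- The arm moves only by the tool move_arm, never from a script. Its argument "increments" is a list that holds one entry, the list of rows, each a list of 5 numbers: the opening in per cent of the stroke, from 0 (shut) to 100 (fully open), then the shift along the world's x, y, z in mm, then the turn about the world's z in rad. In form: [[[grip, tx, ty, tz, yaw], ...]]. A call has 1 to 12 rows; each row shifts and turns the commanded pose from where the row before left it; what a row does not reach is not made up. A row lasts 1/8 s, in which the tool goes at most 62.5 mm and 10.7 degrees, less where a joint would pass 70% of its speed; a pose out of reach is approached as far as the arm can. A call with a gripper value outside its range is refused whole. The fingers move at their own pace and stop on an object; "force" is the grip in N (left out, the last holds). Time passes only in rows, so rows that do not move let the fingers close. It gives the time, the measured TCP pose, the force, the opening and the grip force at its end, in the units of the state.
- bot.read_state(): the state, without advancing time (a new reading comes with each control period).
- optics.read_camera(name): name is "side" or "top"; returns a dict with "color" (420x560x3 uint8, blue, green, red), "fx", "fy", "cx", "cy" (pixels), "rvec" (rotation vector, rad) and "tvec" (3), from world to camera coordinates, as OpenCV has them. Camera axes: x right, y down, z forward; pixel columns grow to the right and rows downward; lengths in m; the calibration is good to about 2 mm. A picture is of the moment at which its call begins. There is no depth.
- bot.sign_off(): hands the job in; it is judged then, once.
The state is a dict: "time": time; "joint_positions": joint angles; "qvel": joint speeds; "joint_torque": joint torques, N m; "position": TCP position; "eef_rot": TCP orientation; "contact_force": force on the tool from outside, world axes, zero at the start; "torque": the same for the moment, N m; "finger_gap": finger opening in m; "grip_force": force on a finger pad.
Only numpy, scipy, OpenCV 4.12 (cv2) and the standard library are available. Lean on these libraries where they do the work, as an engineer would, in place of code of your own. Each camera call takes 0.05 s, during which the arm holds its last target. There are 200 camera calls.

## Working session

There is one attempt and no reset: what is moved stays moved. The work goes in short steps, Python scripts to look and compute and a tool call to move; the robot and the scene stay as the last step left them, time stands still between calls to the robot, and variables do not carry over. Pictures are saved under pics/ and viewed, at most 10 in all, crops included, and the job is handed in when it is done.

Besides the shell and the picture viewer there is one more tool, called by a JSON object that holds its "op" and its "data". move_arm: Moves the arm, as the interface text tells. Its arguments: {"type":"object","properties":{"increments":{"type":"array"},"force":{"type":"number"}},"required":["increments"]}

```bash
mkdir -p pics; cat > h.py <<'E'
import numpy as np, cv2
from station import bot, optics
def ray(c,px):
    R=cv2.Rodrigues(np.array(c["rvec"],float))[0]; t=np.array(c["tvec"],float).ravel()
    d=R.T@np.array([(px[0]-c["cx"])/c["fx"],(px[1]-c["cy"])/c["fy"],1.]); return -R.T@t,d
def onz(c,px,z):
    o,d=ray(c,px); return o+d*(z-o[2])/d[2]
def proj(c,P):
    K=np.array([[c["fx"],0,c["cx"]],[0,c["fy"],c["cy"]],[0,0,1.]])
    return cv2.projectPoints(np.array(P,float).reshape(-1,3),np.array(c["rvec"],float),np.array(c["tvec"],float),K,None)[0].reshape(-1,2)
E
python3 - <<'E'
from h import *
s=bot.read_state();print({k:np.round(v,3).tolist() for k,v in s.items()})
for n in("top","side"):
    c=optics.read_camera(n);cv2.imwrite(f"pics/{n}0.png",c["color"]);o,d=ray(c,(280,210));print(n,c["fx"],o,d)
    print([onz(c,p,0).round(3).tolist() for p in((0,0),(560,0),(0,420),(560,420))])
E
```

```text
{'time': 0.0, 'joint_positions': [-1.362, 0.412, -0.013, 1.597, 0.006, 1.134, -0.082], 'qvel': [0.0, 0.0, 0.001, -0.0, -0.001, -0.001, -0.001], 'joint_torque': [-0.001, -60.063, 0.682, -29.942, 0.014, 0.01, -0.0], 'position': [0.171, 0.601, 0.23], 'eef_rot': [-0.0, 0.138, 0.99, -0.001], 'contact_force': [-0.411, -0.698, 0.916], 'torque': [-0.03, -0.036, 0.068], 'grip_force': 0.0, 'finger_gap': 0.085}
top 488.6026095282141 [0.41267143 0.02121826 1.13642048] [ 0.14713739 -0.00792626 -0.98909463]
[[1.133, 0.698, 0.0], [1.095, -0.706, 0.0], [0.13, 0.645, 0.0], [0.094, -0.595, 0.0]]
side 534.5179932353025 [ 0.32603574 -0.97155279  0.95606698] [ 0.17702725  0.72605236 -0.6647736 ]
[[-0.383, 1.951, 0.0], [2.207, 1.172, 0.0], [-0.077, -0.372, 0.0], [0.938, -0.623, 0.0]]
```

View pics/top0.png

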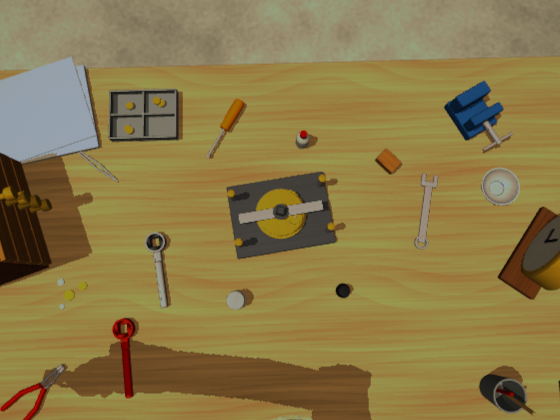

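View pics/side0.png

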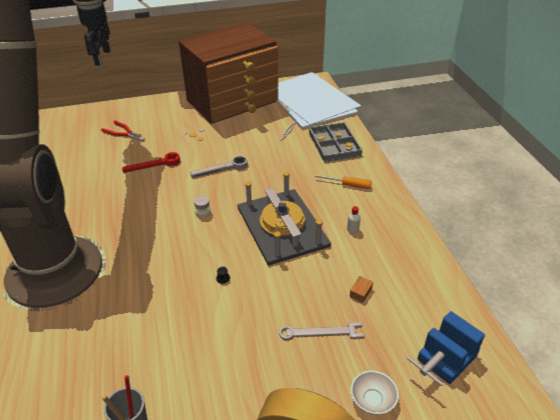

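Candidates: the steel ring wrench with ring at top (156,242) and handle to (164,305); the red look-alike at (123,328); the open-fork spanner at (425,210). I choose the steel one at (156,242). One close crop will check the choice and the bolt head.

```bash
python3 - <<'E'
from h import *
c=optics.read_camera("top");s=optics.read_camera("side")
a=cv2.resize(c["color"][225:315,125:200],None,fx=5,fy=5,interpolation=cv2.INTER_CUBIC)
b=cv2.resize(c["color"][165:265,220:345],None,fx=3.2,fy=4.5*0+3.2,interpolation=cv2.INTER_CUBIC)
b2=cv2.resize(c["color"][195:228,262:302],None,fx=10,fy=10,interpolation=cv2.INTER_CUBIC)
W=np.zeros((600,800,3),np.uint8);W[:450,:375]=a;W[:320,380:780]=b;W[325:600,380:780]=b2[:275]
cv2.imwrite("pics/crop1.png",W)
# wrench: low-saturation bright mask
hsv=cv2.cvtColor(c["color"],cv2.COLOR_BGR2HSV)
m=((hsv[...,1]<70)&(hsv[...,2]>90)).astype(np.uint8)
m[:228]=0;m[312:]=0;m[:,:140]=0;m[:,185:]=0
ys,xs=np.nonzero(m);print(len(xs),xs.min(),xs.max(),ys.min(),ys.max())
h=ys>262
P=np.array([onz(c,p,.016)[:2] for p in zip(xs[h],ys[h])])
vx,vy,x0,y0=cv2.fitLine(P.astype(np.float32),cv2.DIST_L2,0,.01,.01).ravel();print("handle line",vx,vy,x0,y0,np.arctan2(vy,vx))
# stand dark mask
d=((hsv[...,2]<95)&(hsv[...,1]<90)).astype(np.uint8);d[:165]=0;d[265:]=0;d[:,:220]=0;d[:,345:]=0
k=cv2.findContours(cv2.morphologyEx(d,cv2.MORPH_CLOSE,np.ones((15,15))),0,1)[0];k=max(k,key=cv2.contourArea)
Q=np.array([onz(c,p,.016)[:2] for p in k[:,0]],np.float32)*1000
print("stand",cv2.minAreaRect(Q))
# pillar tops (brass) both views
for n,C,r in(("top",c,(165,265,220,345)),("side",s,(165,265,235,335))):
    H=cv2.cvtColor(C["color"],cv2.COLOR_BGR2HSV);M=cv2.inRange(H,(15,120,90),(32,255,255));
    Z=np.zeros_like(M);Z[r[0]:r[1],r[2]:r[3]]=M[r[0]:r[1],r[2]:r[3]]
    if n=="top":
        N,_,st,ce=cv2.connectedComponentsWithStats(Z)
        for i in range(1,N):
            if 12<st[i,4]<400: print(n,st[i,4],ce[i],onz(C,ce[i],.088).round(4))
E
```

```text
458 145 166 232 307
handle line 0.98985946 0.14205004 0.41621655 0.28776464 0.14253215
stand ((569.4620361328125, 11.895538330078125), (168.01156616210938, 227.8353729248047), 7.926565170288086)
```

View pics/crop1.png

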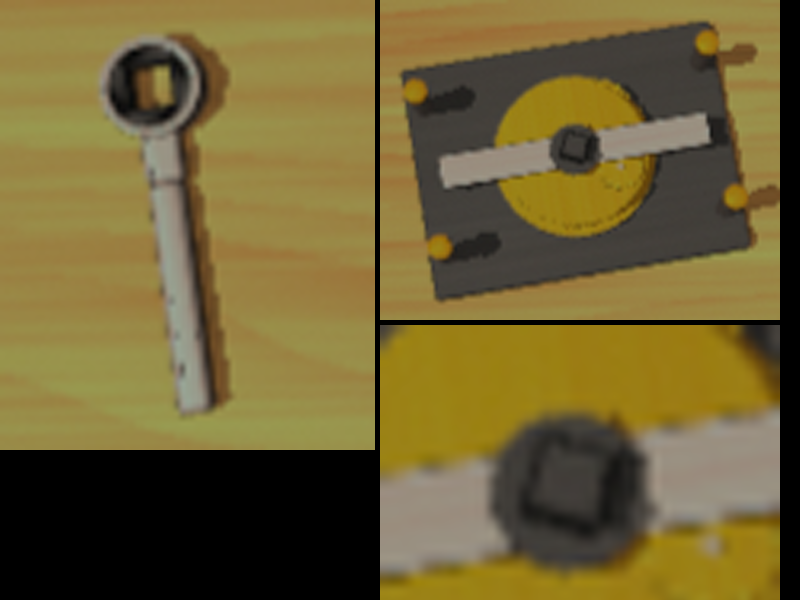

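The crop confirms the choice: grey steel, closed ring with a square hole at (155.8,242.4), handle down to (164,306). The bolt is at about (281,210.5) with its head turned a little clockwise. Next I refine the numbers.

```bash
python3 - <<'E'
from h import *
c=optics.read_camera("top");s=optics.read_camera("side")
hsv=cv2.cvtColor(c["color"],cv2.COLOR_BGR2HSV)
# ring: foreground (low sat) contour, upper part
m=(hsv[...,1]<95).astype(np.uint8)
z=np.zeros_like(m);z[228:259,140:175]=m[228:259,140:175]
k=max(cv2.findContours(z,0,1)[0],key=cv2.contourArea)
k=k[k[:,0,1]<250]
P=np.array([onz(c,p,.02)[:2] for p in k[:,0]]);A=np.c_[2*P,np.ones(len(P))];q=np.linalg.lstsq(A,(P**2).sum(1),rcond=None)[0]
print("ring",q[:2],"r",np.sqrt(q[2]+q[0]**2+q[1]**2), cv2.minEnclosingCircle((P*1000).astype(np.float32)))
for px in((281,210.6),): 
    for zz in(.06,.078): print("bolt",zz,onz(c,px,zz))
# head angle by gradients
g=cv2.cvtColor(c["color"],cv2.COLOR_BGR2GRAY).astype(float)
for cx,cy in((281,210.5),(280.5,211)):
  for r in(4,5,6):
    u=cv2.GaussianBlur(g,(0,0),.7);gx=cv2.Sobel(u,6,1,0);gy=cv2.Sobel(u,6,0,1)
    Y,X=np.mgrid[:420,:560];w=((X-cx)**2+(Y-cy)**2<r*r)
    t=np.arctan2(gy,gx);mm=np.hypot(gx,gy)
    S=(w*mm*np.exp(4j*t)).sum();print(r,"angle image cw deg",np.degrees(np.angle(S))/4,abs(S)/(w*mm).sum())
st=np.array([.5695,.0119]);print(proj(s,[[*st,.078],[*st,.06]]),proj(c,[[*st,.078],[*st,.06]]))
def crop(C,x,y,n=20):
    e=C["color"][y-n:y+n,x-n:x+n];e=cv2.resize(e,(400,400),interpolation=cv2.INTER_CUBIC);return np.clip(e.astype(float)*2,0,255).astype(np.uint8)
cv2.imwrite("pics/crop2.png",np.hstack([crop(c,281,211,15),crop(s,283,211,15)]))
E
```

```text
ring [0.51261935 0.30051997] r 0.023358641228508222 ((513.599365234375, 300.3892822265625), 24.506093978881836)
bolt 0.06 [0.57138588 0.01040518 0.06      ]
bolt 0.078 [0.56873184 0.01058599 0.078     ]
4 angle image cw deg 12.09340051645448 0.5698301687186704
5 angle image cw deg 11.705802797884695 0.4985214674896061
6 angle image cw deg 10.651178822111353 0.5130974902173119
4 angle image cw deg 12.55922345766239 0.5038029748318134
5 angle image cw deg 13.265770614479974 0.5190827687316594
6 angle image cw deg 11.898827604713487 0.5014348225498352
[[281.34465147 203.08331312]
 [281.39468809 208.46044343]] [[280.38999686 210.26997115]
 [280.35361975 211.45647634]]
```

View pics/crop2.png

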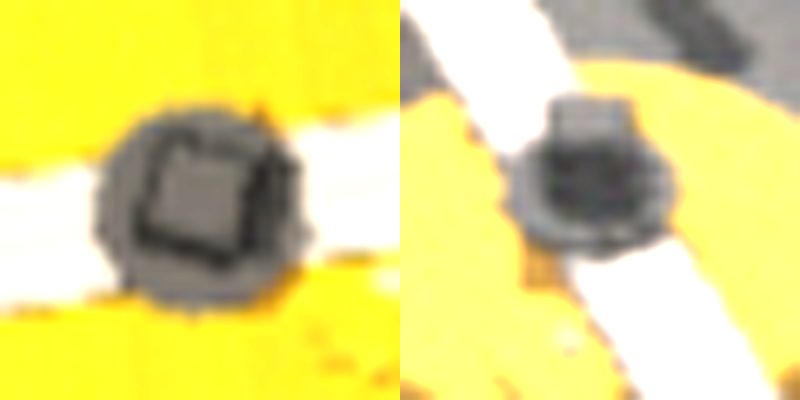

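Left crop: flange centre is about (280.5,211) and head top about (280.9,209.8), with the head turned about 12° clockwise in the image. That puts the bolt at roughly (0.570, 0.011) and the required wrench yaw at about -0.245. The wrench ring is at (0.5126, 0.3005), yaw about 0.137, so the grip point is (0.428, 0.289). Moving there.

{"op": "move_arm", "data": {"increments": [[[60,32,-39,0,0.052],[60,32,-39,0,0.052],[60,32,-39,0,0.052],[60,32,-39,0,0.052],[60,32,-39,0,0.052],[60,32,-39,-30,0.052],[60,32,-39,-50,0.052],[60,33,-39,-50,0.05],[60,0,0,0,0],[60,0,0,0,0]]], "force": 100}}

```text
time: 1.55
position: [0.4198, 0.2993, 0.1138]
eef_rot: [-0.0, -0.068, 0.998, 0.0]
contact_force: [-0.6, 0.7, -0.7]
finger_gap: 0.0514
grip_force: 0.0
```

{"op": "move_arm", "data": {"increments": [[[60,8,-10,-30,0],[60,0,0,-30,0],[60,0,0,-25,0],[60,0,0,0,0],[60,0,0,0,0]]]}}

```text
time: 2.17
position: [0.4282, 0.2903, 0.03]
eef_rot: [0.001, -0.069, 0.998, 0.001]
contact_force: [0.8, 0.2, 1.2]
finger_gap: 0.0511
grip_force: 0.0
```

```bash
python3 - <<'E'
from h import *
S=bot.read_state();print(np.round(S["position"],4),np.round(S["eef_rot"],4))
c=optics.read_camera("top");s=optics.read_camera("side")
g=[.428,.289,.016]
def crop(C,n=40):
    x,y=proj(C,g)[0].round().astype(int);return cv2.resize(C["color"][y-n:y+n,x-n:x+n],(400,400),interpolation=cv2.INTER_CUBIC)
cv2.imwrite("pics/g1.png",np.hstack([crop(c),crop(s)]))
E
```

```text
[0.4282 0.2903 0.03  ] [ 8.000e-04 -6.920e-02  9.976e-01  8.000e-04]
```

View pics/g1.png

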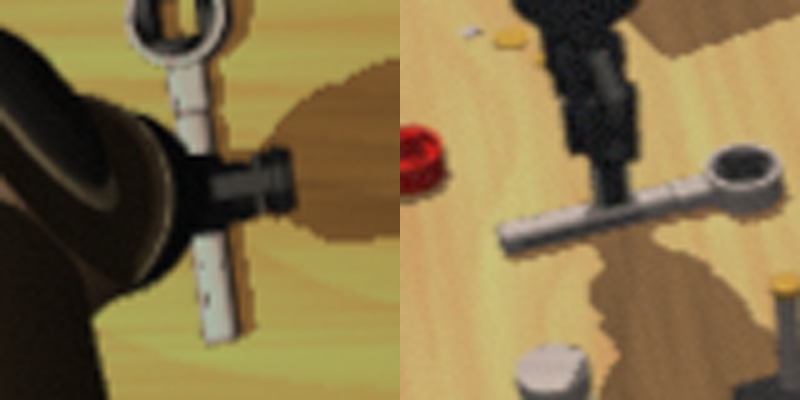

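Fingers straddle the handle bar (top crop (210,185), side crop (610,200)). I lower and close.

{"op": "move_arm", "data": {"increments": [[[60,0,0,-13,0],[60,0,0,-12,0],[60,0,0,0,0],[0,0,0,0,0],[0,0,0,0,0],[0,0,0,0,0],[0,0,0,0,0],[0,0,0,0,0]]], "force": 100}}

```text
time: 3.28
position: [0.428, 0.2889, 0.0041]
eef_rot: [0.0, -0.068, 0.998, 0.0]
contact_force: [-1.3, -0.9, 6.5]
finger_gap: 0.013
grip_force: 98.2
```

{"op": "move_arm", "data": {"increments": [[[0,0,0,20,0],[0,0,0,30,0],[0,0,0,35,0],[0,0,0,35,0],[0,7,-32,0,-0.05],[0,7,-32,0,-0.05],[0,7,-32,0,-0.05],[0,7,-32,0,-0.05],[0,7,-32,0,-0.05],[0,8,-32,0,-0.05],[0,8,-32,0,-0.05],[0,8,-33,0,-0.031]]]}}

```text
time: 4.78
position: [0.4865, 0.0307, 0.1232]
eef_rot: [-0.0, 0.122, 0.993, -0.0]
contact_force: [0.9, 0.6, -3.3]
finger_gap: 0.0132
grip_force: 98.0
```

{"op": "move_arm", "data": {"increments": [[[0,0,0,0,0],[0,0,0,0,0]]]}}

```text
time: 5.03
position: [0.4863, 0.0323, 0.1233]
eef_rot: [-0.0, 0.121, 0.993, 0.0]
contact_force: [-0.3, 1.3, -2.4]
finger_gap: 0.0133
grip_force: 98.2
```

```bash
python3 - <<'E'
from h import *
S=bot.read_state();p=S["position"];q=S["eef_rot"];a=2*np.arctan2(q[2],q[1])-np.pi;print(np.round(p,4),a,np.round(S["joint_positions"],2))
ring=np.array([p[0]+.0854*np.cos(a),p[1]+.0854*np.sin(a),p[2]-.004]);print(ring)
c=optics.read_camera("top");s=optics.read_camera("side");o=[]
for C in(c,s):
    top=ring+[0,0,.02];x,y=proj(C,top)[0];print(proj(C,top),proj(C,ring),proj(C,[.57,.0113,.078]))
    X,Y=int(x)-30,int(y)-30;print("crop origin",X,Y)
    o.append(cv2.resize(C["color"][Y:Y+60,X:X+60],(400,400),interpolation=cv2.INTER_CUBIC))
cv2.imwrite("pics/h1.png",np.clip(np.hstack(o)*1.6,0,255).astype(np.uint8))
E
```

```text
[0.4863 0.0323 0.1233] -0.24342462485152705 [-0.37  0.31  0.25  2.05 -0.11  0.79  1.27]
[0.56918884 0.01166984 0.11925833]
[[280.6391662  206.06382634]] [[280.59164957 207.53825125]] [[280.65721469 210.03654357]]
crop origin 250 176
[[281.06666997 184.12091555]] [[281.12675309 190.46732995]] [[281.59696917 203.20168703]]
crop origin 251 154
```

View pics/h1.png

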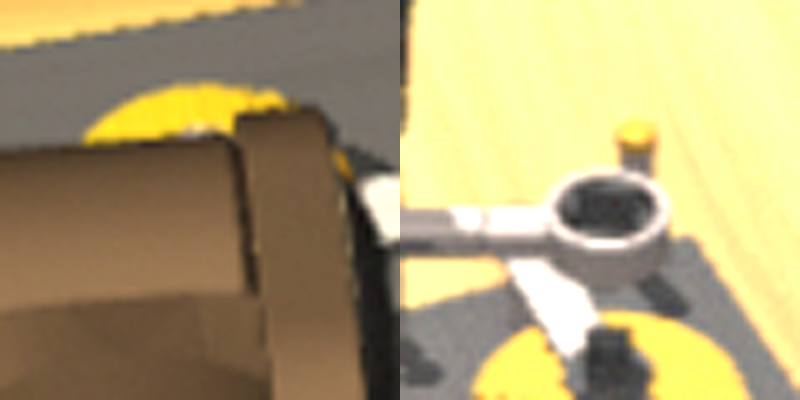

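Side crop: ring rim centre is at about (281.9,184.8) and the bolt head top at about (281.9,204.3). The ring is over the bolt within about 1 mm; the arm hides the top view. I descend carefully.

{"op": "move_arm", "data": {"increments": [[[0,0,0,-20,0],[0,0,0,-18,0],[0,0,0,-3,0],[0,0,0,-3,0],[0,0,0,0,0]]]}}

```text
time: 5.75
position: [0.4871, 0.0321, 0.08]
eef_rot: [0.0, 0.121, 0.993, 0.0]
contact_force: [0.8, -0.5, -2.8]
finger_gap: 0.0128
grip_force: 98.1
```

{"op": "move_arm", "data": {"increments": [[[0,0,0,-3,0],[0,0,0,-2,0],[0,0,0,0,0]]]}}

```text
time: 6.12
position: [0.4867, 0.0317, 0.0745]
eef_rot: [-0.0, 0.122, 0.993, -0.0]
contact_force: [0.2, 0.3, -2.8]
finger_gap: 0.0132
grip_force: 98.2
```

{"op": "move_arm", "data": {"increments": [[[0,0,0,-2,0],[0,0,0,-2,0],[0,0,0,0,0]]]}}

```text
time: 6.5
position: [0.4867, 0.0318, 0.0704]
eef_rot: [-0.0, 0.122, 0.993, -0.0]
contact_force: [-0.8, -0.2, -2.4]
finger_gap: 0.013
grip_force: 98.2
```

{"op": "move_arm", "data": {"increments": [[[0,0,0,-2,0],[0,0,0,-2,0],[0,0,0,0,0]]]}}

```text
time: 6.88
position: [0.4867, 0.0318, 0.0664]
eef_rot: [-0.0, 0.122, 0.993, -0.0]
contact_force: [-0.6, -1.0, -2.6]
finger_gap: 0.0131
grip_force: 98.2
```

{"op": "move_arm", "data": {"increments": [[[0,0,0,-2,0],[0,0,0,-1,0],[0,0,0,0,0]]]}}

```text
time: 7.25
position: [0.4869, 0.0318, 0.0637]
eef_rot: [0.0, 0.122, 0.993, 0.0]
contact_force: [-1.0, -0.2, 0.5]
finger_gap: 0.013
grip_force: 98.5
```

```bash
python3 - <<'E'
from h import *
S=bot.read_state();print(np.round(S["position"],4),np.round(S["contact_force"],1),np.round(S["torque"],2))
s=optics.read_camera("side");e=s["color"][165:245,235:335]
cv2.imwrite("pics/s1.png",np.clip(cv2.resize(e,(800,600),interpolation=cv2.INTER_CUBIC)*1.5,0,255).astype(np.uint8))
print(proj(s,[[.57,.0113,.08],[.57,.0113,.06]]))
E
```

```text
[0.4869 0.0318 0.0637] [-1.  -0.2  0.5] [-0.02  0.14 -0.02]
[[281.59160316 202.59825895]
 [281.64478889 208.57920309]]
```

View pics/s1.png

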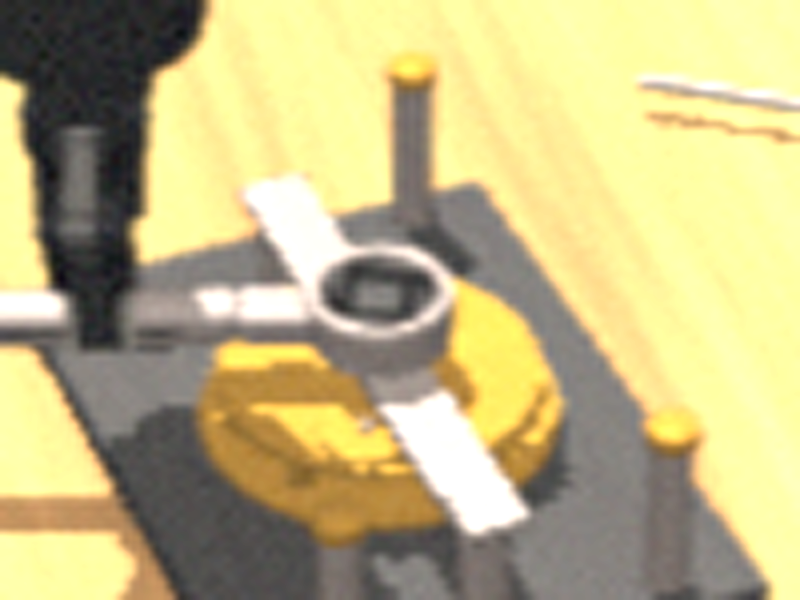

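Seated: the square head shows inside the ring at crop (378,292), and the force changed from carrying to resting on the flange. Now I compute the swing arcs.

```bash
cat >> h.py <<'E'
B=np.array([.5698,.0112]);r=.0854
def tcp(a): return B-r*np.array([np.cos(a),np.sin(a)])
def st():
    S=bot.read_state();p=np.array(S["position"]);q=S["eef_rot"];a=2*np.arctan2(q[2],q[1])-np.pi
    a=(a+np.pi/2)%np.pi-np.pi/2
    F=np.array(S["contact_force"]);M=np.array(S["torque"]);d=p[:2]-B
    print("t",round(S["time"],2),"psi",round(a,4),"pos err mm",((p[:2]-tcp(a))*1000).round(1),"z",round(p[2],4),"F",F.round(1),"Mz",M[2].round(2),"Tbolt",round(M[2]+d[0]*F[1]-d[1]*F[0],3),"j7",round(S["joint_positions"][6],2))
def arc(a0,a1,n):
    A=np.linspace(a0,a1,n+1);D=np.diff([tcp(a) for a in A],axis=0)*1000
    print([[0,round(x,1),round(y,1),0,round((a1-a0)/n,4)] for x,y in D])
E
python3 - <<'E'
from h import *
st();arc(-.24,.85,10);arc(.85,-.6,12);arc(-.6,.85,12)
E
```

```text
t 7.3 psi -0.2438 pos err mm [ 0.1 -0. ] z 0.0637 F [-1.2  1.3 -0.5] Mz 0.01 Tbolt -0.07 j7 1.31
[[0, np.float64(-1.7), np.float64(-9.1), 0, 0.109], [0, np.float64(-0.7), np.float64(-9.3), 0, 0.109], [0, np.float64(0.3), np.float64(-9.3), 0, 0.109], [0, np.float64(1.3), np.float64(-9.2), 0, 0.109], [0, np.float64(2.3), np.float64(-9.0), 0, 0.109], [0, np.float64(3.3), np.float64(-8.7), 0, 0.109], [0, np.float64(4.2), np.float64(-8.3), 0, 0.109], [0, np.float64(5.1), np.float64(-7.8), 0, 0.109], [0, np.float64(5.9), np.float64(-7.2), 0, 0.109], [0, np.float64(6.6), np.float64(-6.5), 0, 0.109]]
[[0, np.float64(-7.3), np.float64(7.3), 0, -0.1208], [0, np.float64(-6.4), np.float64(8.1), 0, -0.1208], [0, np.float64(-5.4), np.float64(8.8), 0, -0.1208], [0, np.float64(-4.3), np.float64(9.4), 0, -0.1208], [0, np.float64(-3.1), np.float64(9.8), 0, -0.1208], [0, np.float64(-1.9), np.float64(10.1), 0, -0.1208], [0, np.float64(-0.7), np.float64(10.3), 0, -0.1208], [0, np.float64(0.6), np.float64(10.3), 0, -0.1208], [0, np.float64(1.8), np.float64(10.2), 0, -0.1208], [0, np.float64(3.0), np.float64(9.9), 0, -0.1208], [0, np.float64(4.2), np.float64(9.4), 0, -0.1208], [0, np.float64(5.3), np.float64(8.8), 0, -0.1208]]
[[0, np.float64(-5.3), np.float64(-8.8), 0, 0.1208], [0, np.float64(-4.2), np.float64(-9.4), 0, 0.1208], [0, np.float64(-3.0), np.float64(-9.9), 0, 0.1208], [0, np.float64(-1.8), np.float64(-10.2), 0, 0.1208], [0, np.float64(-0.6), np.float64(-10.3), 0, 0.1208], [0, np.float64(0.7), np.float64(-10.3), 0, 0.1208], [0, np.float64(1.9), np.float64(-10.1), 0, 0.1208], [0, np.float64(3.1), np.float64(-9.8), 0, 0.1208], [0, np.float64(4.3), np.float64(-9.4), 0, 0.1208], [0, np.float64(5.4), np.float64(-8.8), 0, 0.1208], [0, np.float64(6.4), np.float64(-8.1), 0, 0.1208], [0, np.float64(7.3), np.float64(-7.3), 0, 0.1208]]
```

{"op": "move_arm", "data": {"increments": [[[0,-1.7,-9.1,-0.5,0.109],[0,-0.7,-9.3,0,0.109],[0,0.3,-9.3,0,0.109],[0,1.3,-9.2,0,0.109],[0,2.3,-9.0,0,0.109]]]}}

```text
time: 7.92
position: [0.4883, -0.0151, 0.0633]
eef_rot: [-0.0, -0.151, 0.988, -0.0]
contact_force: [-0.6, -1.8, 1.2]
finger_gap: 0.013
grip_force: 98.8
```

```bash
python3 -c "
from h import *
st()"
```

```text
t 7.92 psi 0.3038 pos err mm [-0.  -0.7] z 0.0633 F [-0.6 -1.8  1.2] Mz -0.18 Tbolt -0.051 j7 1.86
```

{"op": "move_arm", "data": {"increments": [[[0,3.3,-8.7,0,0.109],[0,4.2,-8.3,0,0.109],[0,5.1,-7.8,0,0.109],[0,5.9,-7.2,0,0.109],[0,6.6,-6.5,0,0.109],[0,0,0,0,0]]]}}

```text
time: 8.68
position: [0.5134, -0.0545, 0.0632]
eef_rot: [-0.0, -0.41, 0.912, -0.0]
contact_force: [-2.8, -5.6, 2.0]
finger_gap: 0.0129
grip_force: 98.9
```

```bash
python3 -c "
from h import *
st()"
```

```text
t 8.68 psi 0.8439 pos err mm [ 0.3 -1.9] z 0.0632 F [-2.8 -5.6  2. ] Mz -0.17 Tbolt -0.036 j7 2.4
```

{"op": "move_arm", "data": {"increments": [[[0,-7.3,7.3,0,-0.1208],[0,-6.4,8.1,0,-0.1208],[0,-5.4,8.8,0,-0.1208],[0,-4.3,9.4,0,-0.1208],[0,-3.1,9.8,0,-0.1208],[0,-1.9,10.1,0,-0.1208]]]}}

```text
time: 9.43
position: [0.4841, 0.0006, 0.0632]
eef_rot: [-0.0, -0.057, 0.998, -0.0]
contact_force: [-1.6, -3.6, 2.2]
finger_gap: 0.0128
grip_force: 98.8
```

```bash
python3 -c "
from h import *
st()"
```

```text
t 9.43 psi 0.1145 pos err mm [-0.8 -0.8] z 0.0632 F [-1.6 -3.6  2.2] Mz -0.06 Tbolt 0.235 j7 1.67
```

{"op": "move_arm", "data": {"increments": [[[0,-0.7,10.3,0,-0.1208],[0,0.6,10.3,0,-0.1208],[0,1.8,10.2,0,-0.1208],[0,3.0,9.9,0,-0.1208],[0,4.2,9.4,0,-0.1208],[0,5.3,8.8,0,-0.1208]]]}}

```text
time: 10.18
position: [0.4994, 0.0604, 0.0633]
eef_rot: [0.0, 0.3, 0.954, 0.0]
contact_force: [0.3, -2.8, 1.2]
finger_gap: 0.0131
grip_force: 98.7
```

```bash
python3 -c "
from h import *
st()"
```

```text
t 10.18 psi -0.609 pos err mm [-0.3  0.3] z 0.0633 F [ 0.3 -2.8  1.2] Mz 0.06 Tbolt 0.241 j7 0.95
```

Driving at about 0.24 N m, which matches the running torque. Return and second stroke.

{"op": "move_arm", "data": {"increments": [[[0,-5.3,-8.8,0,0.1208],[0,-4.2,-9.4,0,0.1208],[0,-3.0,-9.9,0,0.1208],[0,-1.8,-10.2,0,0.1208],[0,-0.6,-10.3,0,0.1208],[0,0.7,-10.3,0,0.1208],[0,1.9,-10.1,0,0.1208],[0,3.1,-9.8,0,0.1208],[0,4.3,-9.4,0,0.1208],[0,5.4,-8.8,0,0.1208],[0,6.4,-8.1,0,0.1208],[0,7.3,-7.3,0,0.1208]]]}}

```text
time: 11.68
position: [0.5133, -0.0542, 0.0633]
eef_rot: [-0.0, -0.411, 0.912, -0.001]
contact_force: [-1.5, -5.4, 1.7]
finger_gap: 0.0126
grip_force: 98.9
```

```bash
python3 -c "
from h import *
st()"
```

```text
t 11.68 psi 0.8463 pos err mm [ 0.1 -1.4] z 0.0633 F [-1.5 -5.4  1.7] Mz -0.3 Tbolt -0.096 j7 2.4
```

{"op": "move_arm", "data": {"increments": [[[0,-7.3,7.3,0,-0.1208],[0,-6.4,8.1,0,-0.1208],[0,-5.4,8.8,0,-0.1208],[0,-4.3,9.4,0,-0.1208],[0,-3.1,9.8,0,-0.1208],[0,-1.9,10.1,0,-0.1208],[0,-0.7,10.3,0,-0.1208],[0,0.6,10.3,0,-0.1208]]]}}

```text
time: 12.68
position: [0.4844, 0.0216, 0.0632]
eef_rot: [-0.0, 0.063, 0.998, -0.0]
contact_force: [-1.3, -3.2, 1.9]
finger_gap: 0.0135
grip_force: 98.9
```

```bash
python3 -c "
from h import *
st();arc(-.12,-.6,10)"
```

```text
t 12.68 psi -0.1267 pos err mm [-0.7 -0.4] z 0.0632 F [-1.3 -3.2  1.9] Mz -0.1 Tbolt 0.194 j7 1.42
[[0, np.float64(0.6), np.float64(4.1), 0, -0.048], [0, np.float64(0.8), np.float64(4.0), 0, -0.048], [0, np.float64(1.0), np.float64(4.0), 0, -0.048], [0, np.float64(1.2), np.float64(3.9), 0, -0.048], [0, np.float64(1.4), np.float64(3.9), 0, -0.048], [0, np.float64(1.5), np.float64(3.8), 0, -0.048], [0, np.float64(1.7), np.float64(3.7), 0, -0.048], [0, np.float64(1.9), np.float64(3.6), 0, -0.048], [0, np.float64(2.1), np.float64(3.5), 0, -0.048], [0, np.float64(2.2), np.float64(3.4), 0, -0.048]]
```

{"op": "move_arm", "data": {"increments": [[[0,0.6,4.1,0,-0.048],[0,0.8,4.0,0,-0.048],[0,1.0,4.0,0,-0.048],[0,1.2,3.9,0,-0.048],[0,1.4,3.9,0,-0.048]]]}}

```text
time: 13.3
position: [0.4895, 0.0416, 0.0632]
eef_rot: [-0.0, 0.181, 0.983, -0.0]
contact_force: [-2.5, -2.8, 2.0]
finger_gap: 0.0132
grip_force: 98.9
```

```bash
python3 -c "
from h import *
st()"
```

```text
t 13.3 psi -0.3638 pos err mm [-0.5  0. ] z 0.0632 F [-2.5 -2.8  2. ] Mz -0.06 Tbolt 0.242 j7 1.18
```

{"op": "move_arm", "data": {"increments": [[[0,1.5,3.8,0,-0.048],[0,1.7,3.7,0,-0.048]]]}}

```text
time: 13.55
position: [0.4928, 0.0492, 0.0632]
eef_rot: [-0.0, 0.228, 0.974, 0.0]
contact_force: [-1.2, -2.2, 1.1]
finger_gap: 0.0133
grip_force: 98.8
```

```bash
python3 -c "
from h import *
st()"
```

```text
t 13.55 psi -0.4597 pos err mm [-0.5  0.1] z 0.0632 F [-1.2 -2.2  1.1] Mz -0.01 Tbolt 0.208 j7 1.09
```

{"op": "move_arm", "data": {"increments": [[[0,1.9,3.6,0,-0.048],[0,2.1,3.5,0,-0.048],[0,2.2,3.4,0,-0.048]]]}}

```text
time: 13.92
position: [0.4991, 0.0599, 0.0633]
eef_rot: [0.0, 0.297, 0.955, 0.0]
contact_force: [-1.6, -1.9, 1.7]
finger_gap: 0.0129
grip_force: 98.8
```

```bash
python3 -c "
from h import *
st()"
```

```text
t 13.93 psi -0.6033 pos err mm [-0.3  0.2] z 0.0633 F [-1.6 -1.9  1.7] Mz 0.05 Tbolt 0.265 j7 0.96
```

{"op": "move_arm", "data": {"increments": [[[0,-5.3,-8.8,0,0.1208],[0,-4.2,-9.4,0,0.1208],[0,-3.0,-9.9,0,0.1208],[0,-1.8,-10.2,0,0.1208],[0,-0.6,-10.3,0,0.1208],[0,0.7,-10.3,0,0.1208],[0,1.9,-10.1,0,0.1208],[0,3.1,-9.8,0,0.1208],[0,4.3,-9.4,0,0.1208],[0,5.4,-8.8,0,0.1208],[0,6.4,-8.1,0,0.1208],[0,7.3,-7.3,0,0.1208]]]}}

```text
time: 15.42
position: [0.5131, -0.0543, 0.0632]
eef_rot: [-0.001, -0.412, 0.911, -0.0]
contact_force: [-2.9, -3.2, 1.5]
finger_gap: 0.0127
grip_force: 98.9
```

```bash
python3 -c "
from h import *
st();arc(.85,.35,10);arc(.35,-.6,19)"
```

```text
t 15.43 psi 0.8499 pos err mm [-0.4 -1.3] z 0.0632 F [-2.9 -3.2  1.5] Mz -0.15 Tbolt -0.16 j7 2.4
[[0, np.float64(-3.1), np.float64(2.9), 0, -0.05], [0, np.float64(-3.0), np.float64(3.1), 0, -0.05], [0, np.float64(-2.8), np.float64(3.2), 0, -0.05], [0, np.float64(-2.7), np.float64(3.3), 0, -0.05], [0, np.float64(-2.5), np.float64(3.5), 0, -0.05], [0, np.float64(-2.3), np.float64(3.6), 0, -0.05], [0, np.float64(-2.1), np.float64(3.7), 0, -0.05], [0, np.float64(-2.0), np.float64(3.8), 0, -0.05], [0, np.float64(-1.8), np.float64(3.9), 0, -0.05], [0, np.float64(-1.6), np.float64(4.0), 0, -0.05]]
[[0, np.float64(-1.4), np.float64(4.0), 0, -0.05], [0, np.float64(-1.2), np.float64(4.1), 0, -0.05], [0, np.float64(-1.0), np.float64(4.2), 0, -0.05], [0, np.float64(-0.7), np.float64(4.2), 0, -0.05], [0, np.float64(-0.5), np.float64(4.2), 0, -0.05], [0, np.float64(-0.3), np.float64(4.3), 0, -0.05], [0, np.float64(-0.1), np.float64(4.3), 0, -0.05], [0, np.float64(0.1), np.float64(4.3), 0, -0.05], [0, np.float64(0.3), np.float64(4.3), 0, -0.05], [0, np.float64(0.5), np.float64(4.2), 0, -0.05], [0, np.float64(0.7), np.float64(4.2), 0, -0.05], [0, np.float64(1.0), np.float64(4.2), 0, -0.05], [0, np.float64(1.2), np.float64(4.1), 0, -0.05], [0, np.float64(1.4), np.float64(4.0), 0, -0.05], [0, np.float64(1.6), np.float64(4.0), 0, -0.05], [0, np.float64(1.8), np.float64(3.9), 0, -0.05], [0, np.float64(2.0), np.float64(3.8), 0, -0.05], [0, np.float64(2.1), np.float64(3.7), 0, -0.05], [0, np.float64(2.3), np.float64(3.6), 0, -0.05]]
```

{"op": "move_arm", "data": {"increments": [[[0,-3.1,2.9,0,-0.05],[0,-3.0,3.1,0,-0.05],[0,-2.8,3.2,0,-0.05],[0,-2.7,3.3,0,-0.05],[0,-2.5,3.5,0,-0.05],[0,-2.3,3.6,0,-0.05],[0,-2.1,3.7,0,-0.05]]]}}

```text
time: 16.3
position: [0.4939, -0.0308, 0.0631]
eef_rot: [-0.001, -0.245, 0.97, -0.0]
contact_force: [-3.7, -5.5, 2.9]
finger_gap: 0.013
grip_force: 99.0
```

```bash
python3 -c "
from h import *
st()"
```

```text
t 16.3 psi 0.4943 pos err mm [-0.7 -1.5] z 0.0631 F [-3.7 -5.5  2.9] Mz -0.11 Tbolt 0.152 j7 2.05
```

{"op": "move_arm", "data": {"increments": [[[0,-2.0,3.8,0,-0.05],[0,-1.8,3.9,0,-0.05],[0,-1.6,4.0,0,-0.05]]]}}

```text
time: 16.68
position: [0.4886, -0.0188, 0.0631]
eef_rot: [-0.001, -0.171, 0.985, -0.0]
contact_force: [-2.7, -5.2, 3.6]
finger_gap: 0.0127
grip_force: 99.0
```

```bash
python3 -c "
from h import *
st()"
```

```text
t 16.68 psi 0.3445 pos err mm [-0.8 -1.2] z 0.0631 F [-2.7 -5.2  3.6] Mz -0.11 Tbolt 0.235 j7 1.9
```

{"op": "move_arm", "data": {"increments": [[[0,-1.4,4.0,0,-0.05],[0,-1.2,4.1,0,-0.05],[0,-1.0,4.2,0,-0.05]]]}}

```text
time: 17.05
position: [0.4852, -0.0062, 0.0631]
eef_rot: [-0.0, -0.097, 0.995, -0.0]
contact_force: [-2.4, -3.9, 2.3]
finger_gap: 0.0135
grip_force: 98.9
```

```bash
python3 -c "
from h import *
st()"
```

```text
t 17.05 psi 0.1949 pos err mm [-0.8 -0.9] z 0.0631 F [-2.4 -3.9  2.3] Mz -0.09 Tbolt 0.204 j7 1.75
```

{"op": "move_arm", "data": {"increments": [[[0,-0.7,4.2,0,-0.05],[0,-0.5,4.2,0,-0.05]]]}}

```text
time: 17.3
position: [0.484, 0.0023, 0.0631]
eef_rot: [-0.001, -0.047, 0.999, -0.0]
contact_force: [-3.5, -4.8, 1.7]
finger_gap: 0.013
grip_force: 98.9
```

```bash
python3 -c "
from h import *
st()"
```

```text
t 17.3 psi 0.095 pos err mm [-0.8 -0.8] z 0.0631 F [-3.5 -4.8  1.7] Mz -0.04 Tbolt 0.345 j7 1.65
```

{"op": "move_arm", "data": {"increments": [[[0,-0.3,4.3,0,-0.05]]]}}

```text
time: 17.42
position: [0.4837, 0.0064, 0.0631]
eef_rot: [-0.001, -0.023, 1.0, -0.0]
contact_force: [-3.2, -5.1, 2.0]
finger_gap: 0.0128
grip_force: 98.9
```

```bash
python3 -c "
from h import *
st()"
```

```text
t 17.43 psi 0.0452 pos err mm [-0.8 -0.9] z 0.0631 F [-3.2 -5.1  2. ] Mz 0.05 Tbolt 0.469 j7 1.59
```

{"op": "move_arm", "data": {"increments": [[[0,-0.1,4.3,0,-0.05]]]}}

```text
time: 17.55
position: [0.4836, 0.0105, 0.0631]
eef_rot: [-0.0, 0.002, 1.0, -0.001]
contact_force: [-3.2, -6.0, 2.2]
finger_gap: 0.013
grip_force: 98.9
```

```bash
python3 -c "
from h import *
st()"
```

```text
t 17.55 psi -0.0047 pos err mm [-0.8 -1.1] z 0.0631 F [-3.2 -6.   2.2] Mz 0.16 Tbolt 0.672 j7 1.54
```

Stop met, with torque at about 0.67 N m. I hold there and check.

{"op": "move_arm", "data": {"increments": [[[0,0.0,0.9,0,-0.01],[0,0,0,0,0],[0,0,0,0,0]]]}}

```text
time: 17.92
position: [0.4836, 0.0113, 0.0631]
eef_rot: [-0.0, 0.006, 1.0, -0.001]
contact_force: [-2.3, -4.9, 2.5]
finger_gap: 0.0129
grip_force: 99.0
```

```bash
python3 -c "
from h import *
st()
c=optics.read_camera('top');p=c['color'][165:265,220:345];s=optics.read_camera('side')['color'][165:240,235:335]
cv2.imwrite('pics/f1.png',np.hstack([cv2.resize(p,(400,400)),cv2.resize(s,(400,400),interpolation=cv2.INTER_CUBIC)]))
st();arc(-.015,.135,3)"
```

```text
t 17.93 psi -0.0128 pos err mm [-0.8 -1. ] z 0.0631 F [-2.3 -4.9  2.5] Mz 0.17 Tbolt 0.589 j7 1.54
t 18.02 psi -0.0128 pos err mm [-0.8 -1. ] z 0.0631 F [-2.6 -4.6  2.8] Mz 0.18 Tbolt 0.576 j7 1.54
[[0, np.float64(0.0), np.float64(-4.3), 0, 0.05], [0, np.float64(0.3), np.float64(-4.3), 0, 0.05], [0, np.float64(0.5), np.float64(-4.2), 0, 0.05]]
```

{"op": "move_arm", "data": {"increments": [[[0,0.2,2.6,0,-0.03],[0,0,0,0,0],[0,0,0,0,0]]]}}

```text
time: 18.4
position: [0.4837, 0.0137, 0.0631]
eef_rot: [-0.001, 0.021, 1.0, -0.001]
contact_force: [-3.2, -5.9, 2.2]
finger_gap: 0.013
grip_force: 99.0
```

```bash
python3 -c "
from h import *
st();bot;optics.read_camera('side');st()
arc(-.045,.135,3)"
```

```text
t 18.4 psi -0.0429 pos err mm [-0.8 -1.1] z 0.0631 F [-3.2 -5.9  2.2] Mz 0.17 Tbolt 0.685 j7 1.5
t 18.45 psi -0.0428 pos err mm [-0.8 -1.1] z 0.0631 F [-3.  -6.2  2.5] Mz 0.23 Tbolt 0.771 j7 1.5
[[0, np.float64(-0.1), np.float64(-5.1), 0, 0.06], [0, np.float64(0.2), np.float64(-5.1), 0, 0.06], [0, np.float64(0.5), np.float64(-5.1), 0, 0.06]]
```

Drawn firm at about 0.7 N m. I back off and lift.

{"op": "move_arm", "data": {"increments": [[[0,-0.1,-5.1,0,0.06],[0,0.2,-5.1,0,0.06],[0,0.5,-5.1,0,0.06],[0,0,0,4,0],[0,0,0,4,0],[0,0,0,5,0],[0,0,0,5,0]]]}}

```text
time: 19.32
position: [0.4856, 0.0004, 0.0816]
eef_rot: [0.0, -0.07, 0.998, 0.0]
contact_force: [-1.0, 0.2, -2.2]
finger_gap: 0.0128
grip_force: 98.4
```

```bash
python3 -c "
from h import *
st()"
```

```text
t 19.32 psi 0.14 pos err mm [0.3 1.1] z 0.0816 F [-1.   0.2 -2.2] Mz -0.01 Tbolt -0.038 j7 1.68
```

{"op": "move_arm", "data": {"increments": [[[0,0,0,20,0],[0,0,0,25,0],[0,0,0,10,0],[0,-7,36,0,0],[0,-7,36,0,0],[0,-7,36,0,0],[0,-7,36,0,0],[0,-7,36,0,0],[0,-7,36,0,0],[0,-7,36,0,0],[0,-8,36,0,0],[0,0,0,0,0]]]}}

```text
time: 20.82
position: [0.4266, 0.2916, 0.1358]
eef_rot: [-0.0, -0.073, 0.997, 0.001]
contact_force: [1.0, -0.4, -3.3]
finger_gap: 0.0132
grip_force: 98.4
```

{"op": "move_arm", "data": {"increments": [[[0,0,0,-30,0],[0,0,0,-35,0],[0,0,0,-30,0],[0,0,0,-20,0],[0,0,0,-10,0],[0,0,0,-3,0],[0,0,0,0,0]]]}}

```text
time: 21.7
position: [0.4285, 0.2876, 0.0085]
eef_rot: [0.0, -0.07, 0.998, 0.0]
contact_force: [-0.9, -0.2, -3.1]
finger_gap: 0.0132
grip_force: 98.4
```

```bash
python3 -c "
from h import *
st()"
```

```text
t 21.7 psi 0.1393 pos err mm [-56.7 288.3] z 0.0085 F [-0.9 -0.2 -3.1] Mz 0.02 Tbolt 0.292 j7 1.03
```

{"op": "move_arm", "data": {"increments": [[[0,0,0,-2,0],[0,0,0,-2.5,0],[0,0,0,0,0],[15,0,0,0,0],[30,0,0,0,0],[60,0,0,0,0],[60,0,0,0,0],[60,0,0,10,0],[60,0,0,30,0],[60,0,0,40,0],[60,0,0,40,0],[60,0,0,30,0]]]}}

```text
time: 23.2
position: [0.4286, 0.2877, 0.1561]
eef_rot: [0.001, -0.07, 0.998, 0.001]
contact_force: [-0.7, 0.8, -0.3]
finger_gap: 0.0513
grip_force: 0.0
```

{"op": "move_arm", "data": {"increments": [[[60,-30,40,20,0],[60,-30,40,20,0],[60,-30,40,0,0],[60,-30,40,0,0],[60,0,0,0,0],[60,0,0,0,0]]]}}

```text
time: 23.95
position: [0.3084, 0.447, 0.1939]
eef_rot: [0.0, -0.07, 0.998, -0.0]
contact_force: [0.5, -1.0, 0.8]
finger_gap: 0.0511
grip_force: 0.0
```

```bash
python3 -c "
from h import *
st()
c=optics.read_camera('top');s=optics.read_camera('side')
p=c['color'][160:320,120:320];q=s['color'][130:270,160:335]
z=lambda e:np.clip(cv2.resize(e,(400,400*e.shape[0]//e.shape[1]),interpolation=cv2.INTER_CUBIC)*1.4,0,255).astype(np.uint8)[:320]
cv2.imwrite('pics/end.png',np.hstack([z(p),z(q)]))"
```

```text
t 23.95 psi 0.1396 pos err mm [-176.8  447.7] z 0.1939 F [ 0.5 -1.   0.8] Mz 0.05 Tbolt 0.077 j7 0.63
```

View pics/end.png

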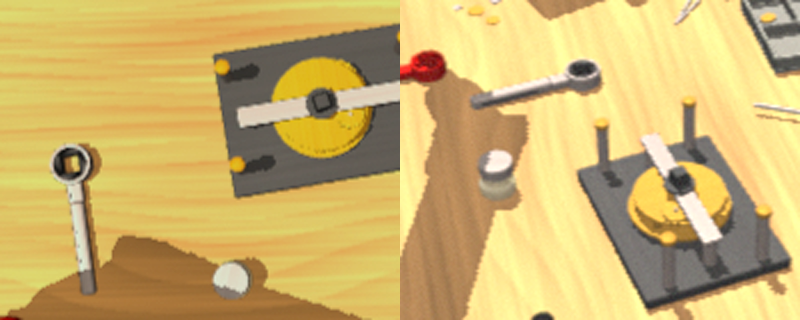

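The wrench lies flat on the bench (ring at top crop (70,163)), clear of everything, and the jar is undisturbed. A quick check of the bolt head angle, then I hand in.

```bash
python3 - <<'E'
from h import *
c=optics.read_camera("top");g=cv2.GaussianBlur(cv2.cvtColor(c["color"],cv2.COLOR_BGR2GRAY).astype(float),(0,0),.7)
gx=cv2.Sobel(g,6,1,0);gy=cv2.Sobel(g,6,0,1);Y,X=np.mgrid[:420,:560]
for r in(4,5,6):
    w=(X-281)**2+(Y-210.5)**2<r*r;t=np.angle((w*np.hypot(gx,gy)*np.exp(4j*np.arctan2(gy,gx))).sum())/4
    print(r,"bolt mod 90deg", (t+.03+.138)%(np.pi/2),"expect 1.43 at stop")
E
```

```text
4 bolt mod 90deg 1.4976447519572682 expect 1.43 at stop
5 bolt mod 90deg 1.466214106038459 expect 1.43 at stop
6 bolt mod 90deg 1.4833005150498884 expect 1.43 at stop
```

The head angle agrees with the stop at 3.0 rad.

```bash
python3 -c "
from station import bot
print(bot.sign_off())"
```

```text
the job is handed in; nothing more can be done
None
```

The job is handed in: the bolt is at its stop, drawn to about 0.7 N m by the measured torque, and the wrench is lifted off and lying flat, released, on the bench about 0.29 m from the bolt; the hand-in returned no verdict.

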